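Slacken the hold-down over a leaded panel and swing it clear

ROBOT

A 6-joint arm with a two-finger parallel gripper is mounted at the origin on a cart in front of the work surface, level with it; the furniture and walls round the work are solid. World frame = base frame: x ahead of the robot, y to its left, z up, the work surface at z = 0. Lengths are in m, angles in rad, forces in N, time in s.
With the tool pointing down it reaches from about 0.25 to 0.725 m from the base axis. Payload 4 kg.
Tool frame: the origin (TCP) lies at the very end of the fingers, on their centre line; the grasp point (between the pads) lies 19 mm behind it; z points along the fingers, y is the line along which they close (so a half turn about z gives the same grasp; the last joint's range is limited). The gripper opens to 85 mm and grips with 20 to 120 N. Pads are 22 mm wide; open, the fingers measure 114 mm over their backs; the gripper's body (76 mm by 85 mm) begins 54 mm behind the grasp point. The pads swing forward as they close: fully open they stand 13 mm farther back than shut.
Start: joints at [1.103, 0.241, 0.005, 1.335, 0, 1.571], TCP at [0.225, 0.446, 0.231] pointing down, gripper open.
Joint ranges: [-2.72, 2.72], [-1.05, 1.87], [-1.09, 1.28], [-1.99, 2.15], [-1.42, 1.44], [-3.14, 3.14]. Speed limits (rad/s): [2.79, 2.79, 3.14, 3.14, 3.14, 3.14].

INTERFACE

Orientations are given as a unit quaternion [x, y, z, w].
In Python, from workcell import bot, vision, workorder gives the robot as it stands.
- The arm moves only by the shell command python3 -m creep 'ROWS' [OPENING]. ROWS is JSON, a list of rows, each a list of 2 entries, a list of its own where there are three numbers: the shift along the tool's x, y, z in mm, then the turn, a rotation vector about the tool's x, y, z in rad. In form: [[[dx, dy, dz], [wx, wy, wz]], ...]. A call has 1 to 12 rows; each row shifts and turns the commanded pose from where the row before left it, along the tool's axes as they then stand; what a row does not reach is not made up. A row lasts 1/8 s, in which the tool goes at most 62.5 mm and 10.7 degrees, less where a joint would pass 70% of its speed; a pose out of reach is approached as far as the arm can. A call is refused whole if a number of a shift passes 62.5 or a number of a turn 0.188, either way. A call with a gripper value outside its range is refused whole. OPENING is the finger opening in mm, from 0 to 85.4, set as the call begins (- or left out, the last holds). The fingers move at their own pace and stop on an object; the grip force is fixed at half the most. Time passes only in rows, so rows that do not move let the fingers close. It gives the time, the measured TCP pose, the force, the opening and the grip force at its end, in the units of the state.
- bot.get_obs(): the state, without advancing time (a new reading comes with each control period).
- vision.camera(name): name is "side" or "top"; returns a dict with "image" (420x560x3 uint8, blue, green, red), "z_map" (420x560 float32, m along the optical axis (not along the pixel's ray), 0 where there is no reading), "K" (3x3 intrinsics, pixels), "rvec" (rotation vector, rad) and "tvec" (3), from world to camera coordinates, as OpenCV has them. Camera axes: x right, y down, z forward; pixel columns grow to the right and rows downward; lengths in m; the calibration is good to about 2 mm. A picture is of the moment at which its call begins.
- workorder.job_done(): hands the job in; it is judged then, once.
Trained networks look in a picture, given as the dict that the camera call returned (one of the last four; its "shot" number tells which), for a name from the list of things; names that differ only in an ending like _2 or _b are one class to them, and where a whole thing is asked for, a point or a joint stands for the part that bears it (a point fixed in the world has none). Each returns a list of dicts, best first, with "score" (0 to 1); they miss things now and then, are a little off and sometimes report something else, mostly with a low value. They report only what shows in the picture. A call takes as long as a camera call. They do not tell look-alikes from the thing itself.
- vision.spot_in(picture, query): "position" ([column, row] in pixels, amid what is visible of it).
- vision.place_of(picture, query): "position" ([column, row] in pixels: a listed point, or the origin of a listed thing).
The state is a dict: "clock": time; "joint_pos": joint angles; "joint_vel": joint speeds; "tau": joint torques, N m; "eef_pos": TCP position; "tool_rot": TCP orientation; "ft_force": force on the tool from outside, world axes, zero at the start; "ft_torque": the same for the moment, N m; "grip_width": finger opening in m; "grasp_force": force on a finger pad.
Only numpy, scipy, OpenCV 4.12 (cv2) and the standard library are available. Lean on these libraries where they do the work, as an engineer would, in place of code of your own. Each camera call takes 0.05 s, during which the arm holds its last target. There are 200 camera calls.

TASK

The leaded glass panel on the board is soldered and has to come free of its hold-down clamp. With a fingertip roll the brass knurled nut round by its rim, anticlockwise seen from above, two full turns from where it stands and no further, then push the blue strap aside with a finger, clockwise, until it rests against its parking pin clear of the panel. Only touch: do not pinch the nut or the strap, press lightly, lift nothing, and leave the panel and the other things lying where they are.

Things in the scene. Friction and masses are not known exactly. Their poses are not given: they have to be found in the camera images.
- nut (a joint): angle of the brass knurled nut about its upright stud, rad: 0 when fully tight, growing anticlockwise seen from above (loosening); two full turns are 12.57. It starts tight or nearly so (0 to 0.3). It has no detents and stays where it is left; friction about 0.03 N m. It climbs 2 mm a turn and lifts the strap with it. The mark painted in red on its top points along the strap, to the panel, when tight
- nut_center (a point): centre of the knurled nut, on the stud's axis half-way up its rim: 50 mm above the table when tight, 54 mm after two turns. The nut is 44 mm across the 24 rounded ridges of its rim and 16 mm thick, its rim free all round. The fixed stud, 10 mm thick, stands up through it to 71 mm above the table. The strap's top lies 16 mm below this point and turns under the nut; nothing else near it is higher than the strap
- strap (a joint): angle of the blue strap about the same stud, rad: 0 when it lies over the panel, growing clockwise seen from above to 1.57 against its parking pin. While the nut is tight a tongue under its heel sits in a slot and locks it; the tongue is clear from about 1.25 turns of the nut. Then it swings with light friction (0.05 N m) and stays where it is left
- strap_tip (a point): point on the strap's centre line over its rubber pad, half-way through its thickness, 70 mm from the stud's axis. The strap is a flat steel bar 24 mm wide and 8 mm thick, from 42 mm behind the axis to 82 mm in front; this point is 30 mm above the table when the nut is tight and 34 mm after two turns. The rubber pad hangs 12 mm below it. The point's x axis points from the stud outward along the strap, z up
- board: the plywood leading board, 230 x 270 x 12 mm, fixed to the table; origin under its centre on the table, x toward its far batten, y to its left batten, z up. Battens rise to 22 mm above the table. The stud stands at x = -66 mm, y = 0; the strap lies along +x when it holds the panel and along -y when parked. The parking pin, 8 mm thick, stands at x = -82 mm, y = -68 mm, 32 mm above the table
- panel: leaded glass panel, 110 x 130 x 6 mm, loose on the board in the corner of the two battens, centre at about x = 32 mm, y = 8 mm of the board; origin at the centre of its underside, top 18 mm above the table
- beech_block: small beech block, 24 x 36 x 17 mm, lying on the right of the board; origin under its centre
- came_offcut: piece of lead came, 9 x 91 x 7 mm, lying on the right of the board; origin under its centre
- flux_bottle: flux bottle, 47 mm across, 94 mm tall, standing to the right of the board; origin under its centre
- solder_spool: blue spool of solder, about 67 x 81 x 41 mm, to the right of the board; origin on its underside
- pliers: red-handled pliers, 58 x 188 x 13 mm, lying on the right; origin under the centre
- spring_clamp: orange spring clamp, 78 x 133 x 20 mm, lying on the left; origin under the centre
- flux_brush: thin flux brush, 16 x 156 x 8 mm, lying on the left; origin under the centre
Not all that is in view belongs to the job. There is more than one size of the panel; the one meant has the size given above.

How it is judged:
On the way, in this order (a step that is already met when the one before it is completed fails the run):
1. the nut is backed off two full turns with the strap still over the panel (value of joint nut between 11 and 14.3 rad and value of joint strap below 0.3 rad), for 0.2 s.
2. the strap is swung clear to its parking pin (value of joint strap above 1.4 rad), for 0.2 s.
At the end, for the whole second after the job is handed in: The nut stands two full turns from tight (joint 11.0 to 14.3 rad, about a quarter turn either way), the strap is at its parking pin (joint over 1.4 rad), the panel lies within 8 mm of where it was and at rest, and the other things within 15 mm (value of joint nut between 11 and 14.3 rad and value of joint strap above 1.4 rad and distance of panel from where it was at the start of the episode below 0.008 m and linear speed of panel below 0.01 m/s and distance of each of beech_block, came_offcut, flux_bottle, solder_spool, pliers, spring_clamp, flux_brush from where it was at the start of the episode below 0.015 m); the robot touches nothing.
It fails at once if the nut run off its stud (over 2.75 turns) (value of joint nut above 17.3 rad).
It fails at once if the nut or the strap pinched, or pressed hard (over 35 N) (contact force between the fingers and nut above 35 N or contact force between the fingers and strap above 35 N).
It fails at once if the strap forced before the nut is slack (value of joint nut below 7 rad and value of joint strap above 0.3 rad).
It fails at once if the panel lifted or shifted (height (world z) of panel above 0.02 m or distance of panel from where it was at the start of the episode above 0.012 m).
It fails at once if a bystander lifted or pushed about (distance of any of beech_block, came_offcut, flux_bottle, solder_spool, pliers, spring_clamp, flux_brush from where it was at the start of the episode above 0.025 m).
It also fails if it takes over 67 s, if anything falls off the work surface, if the arm or the gripper's body presses on something with over 40 N, if the wrist force passes 120 N, or if a joint passes its speed limit or range.

## Working session

There is one attempt and no reset: what is moved stays moved. The work goes in short steps, Python scripts to look and compute and a shell command to move; the robot and the scene stay as the last step left them, time stands still between calls to the robot, and variables do not carry over. Pictures are saved under pics/ and viewed, at most 10 in all, crops included, and the job is handed in when it is done.

```bash
mkdir -p pics; ls; cat > h.py <<'E'
import numpy as np, cv2
from workcell import bot, vision, workorder
def ray(p,uv,z):
    R,_=cv2.Rodrigues(np.array(p["rvec"],float)); t=np.array(p["tvec"],float).ravel()
    d=R.T@np.linalg.inv(p["K"])@np.array([uv[0],uv[1],1.]); c=-R.T@t
    return c+d*(z-c[2])/d[2]
E
python3 - <<'E'
from h import *
o=bot.get_obs();print(o['eef_pos'],o['tool_rot'],o['clock'])
for n in("top","side"):
    p=vision.camera(n);cv2.imwrite(f"pics/{n}0.png",p["image"])
    for q,z in(("nut_center",.05),("strap_tip",.03),("board",0),("panel",.012),("flux_bottle",0)):
        for r in vision.place_of(p,q)[:3]:
            print(n,q,np.round(r["position"]),round(r["score"],2),np.round(ray(p,r["position"],z),4))
E
```

```text
pics
[0.22517034 0.44569601 0.23041833] [ 2.31772672e-01  9.72769400e-01 -1.03258355e-03 -2.39660156e-04] 0.0
top nut_center [224. 218.] 0.6 [0.5108 0.2217 0.05  ]
top strap_tip [220. 191.] 0.83 [0.5794 0.2348 0.03  ]
top strap_tip [356. 159.] 0.2 [ 0.6647 -0.1015  0.03  ]
top board [223. 193.] 0.92 [0.5782 0.231  0.    ]
top panel [231. 281.] 0.66 [0.3594 0.2036 0.012 ]
top panel [217. 177.] 0.57 [0.6158 0.2461 0.012 ]
top flux_bottle [362. 188.] 0.89 [ 0.597  -0.1203  0.    ]
top flux_bottle [360. 159.] 0.24 [ 0.6723 -0.1182  0.    ]
side nut_center [275. 248.] 0.73 [0.5107 0.2267 0.05  ]
side strap_tip [242. 253.] 0.66 [0.5814 0.2278 0.03  ]
side strap_tip [237. 187.] 0.4 [ 0.6525 -0.0553  0.03  ]
side strap_tip [276. 249.] 0.39 [0.5108 0.2005 0.03  ]
side board [247. 267.] 0.63 [0.5698 0.2371 0.    ]
side panel [227. 259.] 0.75 [0.6142 0.2316 0.012 ]
side panel [345. 267.] 0.62 [0.3564 0.216  0.012 ]
side panel [225. 237.] 0.28 [0.6376 0.1519 0.012 ]
side flux_bottle [261. 191.] 0.77 [ 0.5954 -0.0943  0.    ]
```

View pics/top0.png

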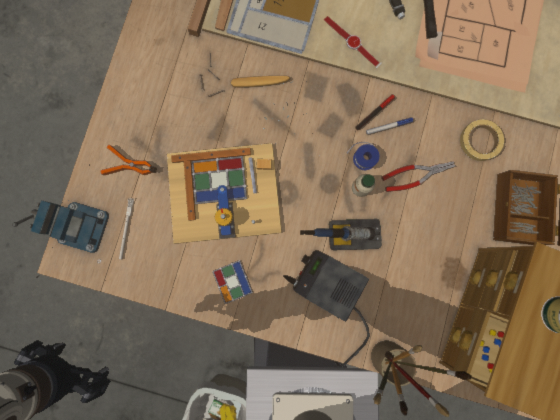

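```bash
python3 - <<'E'
import cv2
i=cv2.imread("pics/top0.png")[130:260,160:290];j=cv2.imread("pics/side0.png")[180:310,190:320]
cv2.imwrite("pics/crop0.png",cv2.resize(cv2.hconcat([i,j]),(800,400),interpolation=cv2.INTER_CUBIC))
E
```

```text
(no output)
```

View pics/crop0.png

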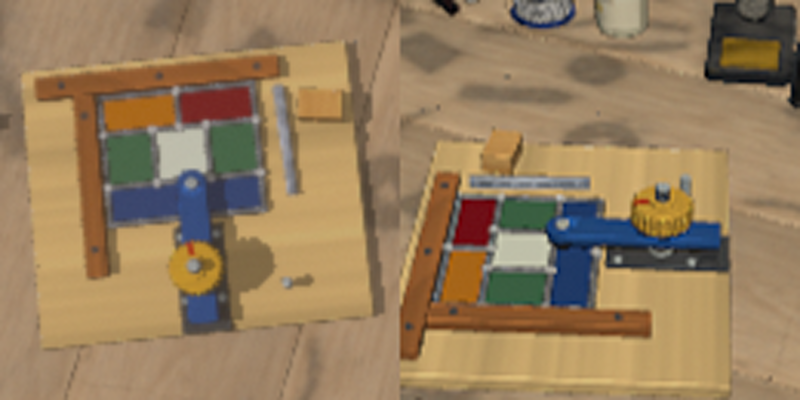

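Top view: the loose panel under the strap is on the board at (217,177). A look-alike small panel lies on the table at (231,281) and is rejected. The brass nut with the red mark is at about (224,217), with the mark roughly 0.1–0.15 rad left of the strap. The strap tip is at (220,191). The blue spool at (366,157) and the vise at (75,225) are the other blue things and aren't wanted. The crop confirms the nut and strap.

Next I close the fingers, go to a point short of the nut, and then turn the tool.

```bash
python3 -m creep '[[[-56,-18,0],[0,0,0.187]],[[-58,-8,0],[0,0,0.187]],[[-59,3,0],[0,0,0.187]],[[-57,14,0],[0,0,0.187]],[[-53,24,0],[0,0,0.187]],[[-48,33,0],[0,0,0.187]],[[0,0,40],[0,0,0.1]],[[0,0,40],[0,0,0]],[[0,0,20],[0,0,0]],[[0,0,0],[0,0,0]]]' 0; python3 -c "
from h import *
o=bot.get_obs();print(o['eef_pos'],o['tool_rot'],o['joint_pos'],o['ft_force'])"
```

```text
clock: 1.85
eef_pos: [0.4715, 0.1958, 0.1296]
tool_rot: [0.748, 0.664, -0.002, -0.001]
ft_force: [0.5, -0.5, 0.8]
grip_width: -0.0
grasp_force: 0.0
[0.47150286 0.19583947 0.12962841] [ 7.47963217e-01  6.63736747e-01 -2.01966686e-03 -6.91078930e-04] [ 3.93676270e-01  3.32169440e-01 -1.44600177e-01  1.09829596e+00
 -1.04289273e-05  2.08365764e+00] [ 0.49686203 -0.45175614  0.7999969 ]
```

```bash
cat > st.py <<'E'
import sys
from h import *
from scipy.spatial.transform import Rotation as Ro
def st(C=(.511,.224,.046)):
    o=bot.get_obs();R=Ro.from_quat(o['tool_rot'])
    print('t',round(o['clock'],2),'toC mm',np.round(R.inv().apply(np.array(C)-o['eef_pos'])*1e3,1),'yaw',np.round(np.degrees(np.arctan2(*R.as_matrix()[[1,0],0])),1),'pos',np.round(o['eef_pos'],4),'Ftool',np.round(R.inv().apply(o['ft_force']),1),'j6',round(o['joint_pos'][5],2))
if __name__=="__main__": st()
E
python3 -m creep '[[[0,0,0],[0,0,0.187]],[[0,0,0],[0,0,0.187]],[[0,0,20],[0,0,0.187]],[[0,0,30],[0,0,0.187]],[[0,0,30],[0,0,0.037]],[[0,0,4],[0,0,0]],[[0,0,0],[0,0,0]]]' 0 >/dev/null; python3 st.py
```

```text
t 2.73 toC mm [45.9  1.8  2.6] yaw 38.2 pos [0.4738 0.197  0.0485] Ftool [-0.2 -0.1 -0.1] j6 2.87
```

```bash
python3 -m creep '[[[5,2,2.5],[0,0,0]],[[4,0,0],[0,0,0]],[[1,0,0],[0,0,0]],[[0,0,0],[0,0,0]]]' 0 >/dev/null; python3 st.py
python3 -m creep '[[[1,0,0],[0,0,0]],[[0,0,0],[0,0,0]]]' 0 >/dev/null; python3 st.py
python3 -m creep '[[[1,0,0],[0,0,0]],[[0,0,0],[0,0,0]]]' 0 >/dev/null; python3 st.py
```

```text
t 3.23 toC mm [36.8 -0.  -1. ] yaw 38.2 pos [0.4821 0.2012 0.045 ] Ftool [ 0.1 -0.1  0.5] j6 2.87
t 3.48 toC mm [36.   0.  -1.2] yaw 38.2 pos [0.4827 0.2018 0.0448] Ftool [-0.1  0.  -0.9] j6 2.87
t 3.73 toC mm [34.9 -0.  -1.2] yaw 38.2 pos [0.4836 0.2024 0.0448] Ftool [-0.2  0.2 -0.2] j6 2.87
```

```bash
for i in 1 2 3; do python3 -m creep '[[[1,0,0],[0,0,0]],[[0,0,0],[0,0,0]]]' 0 >/dev/null; python3 st.py; done
```

```text
t 3.98 toC mm [33.8  0.  -1.2] yaw 38.2 pos [0.4844 0.2031 0.0448] Ftool [-0.1  0.1  0.8] j6 2.87
t 4.22 toC mm [33.1 -0.  -1.3] yaw 38.2 pos [0.485  0.2035 0.0447] Ftool [-0.3  0.2 -1. ] j6 2.87
t 4.47 toC mm [32.8  0.  -1.4] yaw 38.2 pos [0.4852 0.2037 0.0446] Ftool [-4.   0.7 -1.9] j6 2.87
```

```bash
python3 -m creep '[[[1,0,0],[0,0,0]],[[0.52,5.73,0],[0,0,-0.18]],[[0.52,5.73,0],[0,0,-0.18]],[[0.52,5.73,0],[0,0,-0.18]],[[0.52,5.73,0],[0,0,-0.18]]]' 0 >/dev/null; python3 st.py; python3 - <<'E'
from h import *
p=vision.camera("top");cv2.imwrite("pics/t1.png",cv2.resize(p["image"][170:250,180:270],(720,640)[:2] and (675,600),interpolation=cv2.INTER_CUBIC))
E
```

```text
t 5.1 toC mm [34.9  0.4 -1.7] yaw 79.7 pos [0.5044 0.1897 0.0445] Ftool [-11.2  -1.4  -6.5] j6 2.11
```

View pics/t1.png

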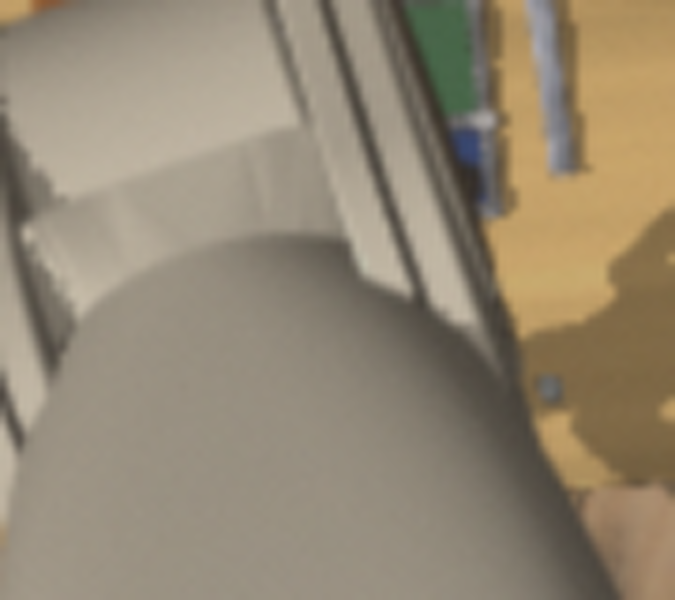

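The arm hides the nut from the top camera: only the wrist and the board edge show. I'll check with the side camera.

```bash
python3 - <<'E'
from h import *
p=vision.camera("side");cv2.imwrite("pics/s1.png",cv2.resize(p["image"][205:285,225:325],(750,600),interpolation=cv2.INTER_CUBIC))
for r in vision.place_of(p,"nut_center")[:2]: print(r)
E
```

```text
{'position': [278.3, 249.3], 'score': 0.65}
```

View pics/s1.png

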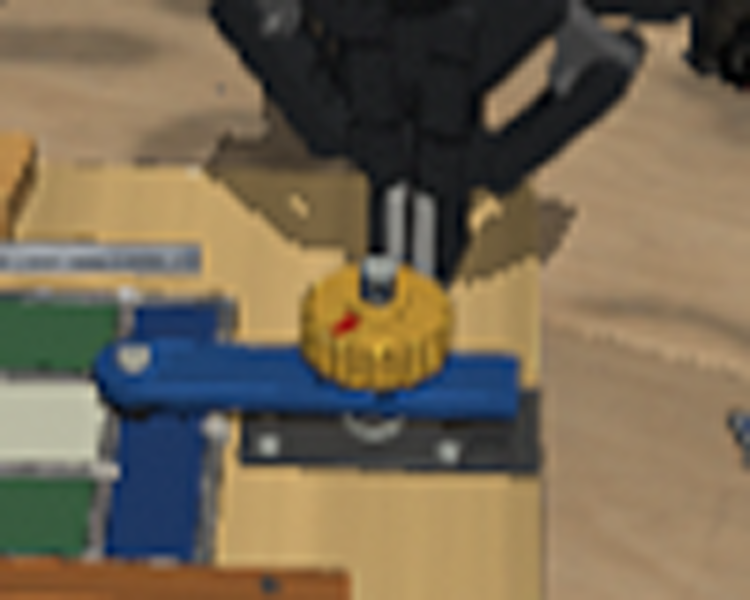

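Side view: the red mark has moved to crop pixel (345,323), about the nut top at (378,300). It turned with the finger, roughly 40°. I'll track it by code from here.

```bash
cat >> h.py <<'E'
def mark(turns=0):
    p=vision.camera("side");im=p["image"].astype(int);b,g,r=im[...,0],im[...,1],im[...,2]
    m=(r>120)&(g<60)&(b<60); m[:225]=0;m[265:]=0;m[:,:258]=0;m[:,295:]=0
    v,u=np.nonzero(m)
    if len(u)<2: return print("mark unseen",len(u))
    q=ray(p,(u.mean(),v.mean()),.058+.002*turns); d=q[:2]-np.array([.512,.2225])
    print("mark",len(u),np.round(q,4),"r",round(np.hypot(*d)*1e3,1),"angle rel strap deg",round(np.degrees(np.arctan2(d[1],d[0]))-6,0))
E
sed -i 's/(.511,.224,.046)/(.512,.222,.046)/; s/__": st()/__": st(); mark()/' st.py
python3 st.py
python3 -m creep '[[[0.5,5.73,0],[0,0,-0.18]],[[0.3,5.73,0],[0,0,-0.18]],[[0.3,5.73,-0.5],[0,0,-0.18]],[[0.3,5.73,0],[0,0,-0.18]],[[0.3,5.73,0],[0,0,-0.18]]]' 0 >/dev/null; python3 st.py
```

```text
t 5.25 toC mm [33.1  0.4 -1.6] yaw 79.3 pos [0.5055 0.1895 0.0446] Ftool [-11.1  -0.7  -3.9] j6 2.12
mark 4 [0.5173 0.236  0.058 ] r 14.5 angle rel strap deg 62.0
t 5.92 toC mm [34.2 -0.9 -1.1] yaw 131.2 pos [0.5352 0.1969 0.0452] Ftool [-7.4 -3.1  1.6] j6 1.21
mark 4 [0.5043 0.2373 0.058 ] r 16.7 angle rel strap deg 112.0
```

```bash
python3 -m creep '[[[0.5,5.8,0],[0,0,-0.18]],[[0.5,5.8,0],[0,0,-0.18]],[[0.5,5.8,0],[0,0,-0.18]],[[0.5,5.8,0],[0,0,-0.18]],[[0.5,5.8,0],[0,0,-0.18]],[[0.5,5.8,0],[0,0,-0.18]]]' 0 >/dev/null; python3 st.py
```

```text
t 6.72 toC mm [34.3 -2.2 -0.6] yaw -166.8 pos [0.5448 0.232  0.0455] Ftool [ 0.6 -0.4  0.2] j6 0.17
mark 3 [0.495  0.2265 0.058 ] r 17.5 angle rel strap deg 161.0
```

```bash
python3 -m creep '[[[1.5,0,0],[0,0,0]],[[1,-1,0],[0,0,0]],[[0,0,0],[0,0,0]]]' 0 >/dev/null; python3 st.py
```

```text
t 7.15 toC mm [33.3 -1.4 -0.3] yaw -167.3 pos [0.5442 0.2307 0.0459] Ftool [-6.8  0.9  3.2] j6 0.18
mark 3 [0.4962 0.228  0.058 ] r 16.7 angle rel strap deg 155.0
```

```bash
python3 -m creep '[[[0.7,5.6,0],[0,0,-0.18]],[[0.6,5.6,0],[0,0,-0.18]],[[0.6,5.6,0],[0,0,-0.18]],[[0.6,5.6,0],[0,0,-0.18]],[[0.6,5.6,0],[0,0,-0.18]],[[0.6,5.6,0],[0,0,-0.18]]]' 0 >/dev/null; python3 st.py
```

```text
t 7.95 toC mm [31.8 -1.1 -0.3] yaw -105.0 pos [0.5192 0.253  0.0458] Ftool [-0.1  0.6 -0.9] j6 -0.86
mark unseen 0
```

```bash
sed -i 's/(.512,.222,.046)/(.5132,.221,.046)/' st.py; sed -i 's/\[.512,.2225\]/[.5132,.221]/' h.py
python3 -m creep '[[[2,0,0],[0,0,0]],[[0.5,5.5,0],[0,0,-0.18]],[[0.5,5.5,0],[0,0,-0.18]],[[0.5,5.5,0],[0,0,-0.18]],[[0.5,5.5,0],[0,0,-0.18]],[[0.5,5.5,0],[0,0,-0.18]]]' 0 >/dev/null; python3 st.py
python3 -m creep '[[[0.5,5.5,0],[0,0,-0.18]],[[0.5,5.5,0],[0,0,-0.18]],[[0.5,5.5,0],[0,0,-0.18]],[[0.5,5.5,0],[0,0,-0.18]],[[0.5,5.5,0],[0,0,-0.18]],[[0.5,5.5,0],[0,0,-0.18]]]' 0 >/dev/null; python3 st.py
```

```text
t 8.75 toC mm [32.4 -3.1 -0.7] yaw -53.6 pos [0.4915 0.2453 0.0453] Ftool [-0.9 -0.1  0.1] j6 -1.74
mark unseen 0
t 9.55 toC mm [34.3 -0.4 -0.9] yaw 8.2 pos [0.4793 0.2158 0.0451] Ftool [-0.1 -0.1 -0.2] j6 -2.86
mark 4 [0.5027 0.2094 0.058 ] r 15.6 angle rel strap deg -138.0
```

```bash
python3 -m creep '[[[-8,0,0],[0,0,0]],[[0.68,-7.6,0],[0,0,0.18]],[[0.68,-7.6,0],[0,0,0.18]],[[0.68,-7.6,0],[0,0,0.18]],[[0.68,-7.6,0],[0,0,0.18]],[[0.68,-7.6,0],[0,0,0.18]],[[0.68,-7.6,0],[0,0,0.18]],[[0.68,-7.6,0],[0,0,0.18]],[[0.68,-7.6,0],[0,0,0.18]],[[0.68,-7.6,0],[0,0,0.18]],[[0.68,-7.6,0],[0,0,0.18]],[[0.68,-7.6,0],[0,0,0.18]]]' 0 >/dev/null; python3 st.py
python3 -m creep '[[[0.68,-7.6,0],[0,0,0.18]],[[0.68,-7.6,0],[0,0,0.18]],[[0.68,-7.6,0],[0,0,0.18]],[[0.68,-7.6,0],[0,0,0.18]],[[0.68,-7.6,0],[0,0,0.18]],[[0.68,-7.6,0],[0,0,0.18]],[[0.68,-7.6,0],[0,0,0.18]],[[0.68,-7.6,0],[0,0,0.18]],[[0.68,-7.6,0],[0,0,0.18]],[[0.68,-7.6,0],[0,0,0.18]],[[0.68,-7.6,0],[0,0,0.18]]]' 0 >/dev/null; python3 st.py
```

```text
t 11.1 toC mm [43.  -0.7 -0.9] yaw -105.9 pos [0.5242 0.2625 0.0451] Ftool [ 0.9 -0.6 -0.2] j6 -0.83
mark unseen 0
t 12.53 toC mm [41.9 -0.3 -0.9] yaw 140.9 pos [0.546  0.1948 0.0451] Ftool [ 1.2 -0.  -0.1] j6 1.03
mark 3 [0.5029 0.2107 0.058 ] r 14.6 angle rel strap deg -141.0
```

```bash
python3 -m creep '[[[0.68,-7.6,0],[0,0,0.18]],[[0.68,-7.6,0],[0,0,0.18]],[[0.68,-7.6,0],[0,0,0.18]],[[0.68,-7.6,0],[0,0,0.18]],[[0.68,-7.6,0],[0,0,0.18]],[[0.68,-7.6,0],[0,0,0.18]],[[0.68,-7.6,0],[0,0,0.18]],[[0.68,-7.6,0],[0,0,0.18]],[[0.68,-7.6,0],[0,0,0.18]],[[0,0,0],[0,0,0]]]' 0 >/dev/null; python3 st.py
```

```text
t 13.82 toC mm [42.1  1.  -0.8] yaw 48.7 pos [0.4847 0.19   0.0453] Ftool [-0.8  0.1  0.4] j6 2.66
mark 3 [0.5029 0.2107 0.058 ] r 14.6 angle rel strap deg -141.0
```

```bash
python3 -m creep '[[[5,1,0],[0,0,0]],[[4,0,0],[0,0,0]],[[2.5,0,0],[0,0,0]],[[0,0,0],[0,0,0]],[[0.5,5.5,0],[0,0,-0.18]],[[0.5,5.5,0],[0,0,-0.18]],[[0.5,5.5,0],[0,0,-0.18]],[[0.5,5.5,0],[0,0,-0.18]],[[0.5,5.5,0],[0,0,-0.18]]]' 0 >/dev/null; python3 st.py
python3 -m creep '[[[0.5,5.5,0],[0,0,-0.18]],[[0.5,5.5,0],[0,0,-0.18]],[[0.5,5.5,0],[0,0,-0.18]],[[0.5,5.5,0],[0,0,-0.18]],[[0.5,5.5,0],[0,0,-0.18]],[[0.5,5.5,0],[0,0,-0.18]]]' 0 >/dev/null; python3 st.py
```

```text
t 15.0 toC mm [33.  -0.1 -1.1] yaw 100.4 pos [0.5193 0.1885 0.045 ] Ftool [-4.5 -2.  -2.4] j6 1.74
mark unseen 0
t 15.8 toC mm [33.2 -0.  -0.6] yaw 162.2 pos [0.5448 0.2108 0.0454] Ftool [-2.2 -1.6 -0.4] j6 0.68
mark 3 [0.5249 0.2196 0.058 ] r 11.8 angle rel strap deg -13.0
```

```bash
python3 -m creep '[[[1.5,5.5,0],[0,0,-0.18]],[[0.5,5.5,0],[0,0,-0.18]],[[0.5,5.5,0],[0,0,-0.18]],[[0.5,5.5,0],[0,0,-0.18]],[[0.5,5.5,0],[0,0,-0.18]],[[0.5,5.5,0],[0,0,-0.18]]]' 0 >/dev/null; python3 st.py
python3 -m creep '[[[0.7,5.5,0],[0,0,-0.18]],[[0.6,5.5,0],[0,0,-0.18]],[[0.5,5.5,0],[0,0,-0.18]],[[0.5,5.5,0],[0,0,-0.18]],[[0.5,5.5,0],[0,0,-0.18]],[[0.5,5.5,0],[0,0,-0.18]]]' 0 >/dev/null; python3 st.py
```

```text
t 16.6 toC mm [32.6  0.5 -0.3] yaw -136.0 pos [0.5371 0.2433 0.0458] Ftool [-2.9 -0.8  0. ] j6 -0.34
mark unseen 0
t 17.4 toC mm [32.2  1.2 -0.1] yaw -74.2 pos [0.5056 0.2523 0.046 ] Ftool [-2.8 -1.3 -0.9] j6 -1.39
mark unseen 0
```

```bash
python3 -m creep '[[[1.2,5.5,0],[0,0,-0.18]],[[0.5,5.5,0],[0,0,-0.18]],[[0.5,5.5,0],[0,0,-0.18]],[[0.5,5.5,0],[0,0,-0.18]],[[0.5,5.5,0],[0,0,-0.18]],[[0.5,5.5,0],[0,0,-0.18]],[[0.5,5.5,0],[0,0,-0.18]],[[0.5,5.5,0],[0,0,-0.18]]]' 0 >/dev/null; python3 st.py
```

```text
t 18.45 toC mm [32.4 -0.5 -1.2] yaw 8.2 pos [0.4812 0.2159 0.0449] Ftool [-1.8 -0.8 -0.6] j6 -2.86
mark 4 [0.4965 0.2232 0.058 ] r 16.8 angle rel strap deg 167.0
```

```bash
python3 -m creep '[[[-8,-0.5,0],[0,0,0]],[[0.65,-7.25,0],[0,0,0.18]],[[0.65,-7.25,0],[0,0,0.18]],[[0.65,-7.25,0],[0,0,0.18]],[[0.65,-7.25,0],[0,0,0.18]],[[0.65,-7.25,0],[0,0,0.18]],[[0.65,-7.25,0],[0,0,0.18]],[[0.65,-7.25,0],[0,0,0.18]],[[0.65,-7.25,0],[0,0,0.18]],[[0.65,-7.25,0],[0,0,0.18]],[[0.65,-7.25,0],[0,0,0.18]],[[0.65,-7.25,0],[0,0,0.18]]]' 0 >/dev/null; python3 st.py
python3 -m creep '[[[0.65,-7.25,0],[0,0,0.18]],[[0.65,-7.25,0],[0,0,0.18]],[[0.65,-7.25,0],[0,0,0.18]],[[0.65,-7.25,0],[0,0,0.18]],[[0.65,-7.25,0],[0,0,0.18]],[[0.65,-7.25,0],[0,0,0.18]],[[0.65,-7.25,0],[0,0,0.18]],[[0.65,-7.25,0],[0,0,0.18]],[[0,0,0],[0,0,0]]]' 0 >/dev/null; python3 st.py
```

```text
t 20.0 toC mm [41.   1.2 -0.8] yaw -105.9 pos [0.5256 0.2601 0.0452] Ftool [-1.   0.  -0.5] j6 -0.83
mark unseen 0
t 21.18 toC mm [41.9  0.2 -0.8] yaw 172.3 pos [0.5547 0.2151 0.0452] Ftool [ 0.3  0.1 -0.4] j6 0.5
mark 4 [0.4965 0.2232 0.058 ] r 16.8 angle rel strap deg 167.0
```

```bash
python3 -m creep '[[[5,0,0],[0,0,0]],[[4,0,0],[0,0,0]],[[2.5,0,0],[0,0,0]],[[0,0,0],[0,0,0]],[[0.5,5.5,0],[0,0,-0.18]],[[0.5,5.5,0],[0,0,-0.18]],[[0.5,5.5,0],[0,0,-0.18]],[[0.5,5.5,0],[0,0,-0.18]],[[0.5,5.5,0],[0,0,-0.18]]]' 0 >/dev/null; python3 st.py
python3 -m creep '[[[0.8,5.5,0],[0,0,-0.18]],[[0.5,5.5,0],[0,0,-0.18]],[[0.5,5.5,0],[0,0,-0.18]],[[0.5,5.5,0],[0,0,-0.18]],[[0.5,5.5,0],[0,0,-0.18]],[[0.5,5.5,0],[0,0,-0.18]]]' 0 >/dev/null; python3 st.py
```

```text
t 22.35 toC mm [32.5  0.4 -0.3] yaw -135.8 pos [0.5368 0.2434 0.0458] Ftool [-1.9 -1.   0.9] j6 -0.35
mark 2 [0.5003 0.2108 0.058 ] r 16.4 angle rel strap deg -148.0
t 23.15 toC mm [32.1  0.5 -0.1] yaw -74.0 pos [0.5048 0.252  0.046 ] Ftool [-2.5 -1.6 -1.8] j6 -1.39
mark unseen 0
```

```bash
python3 -m creep '[[[1.2,5.5,0],[0,0,-0.18]],[[0.5,5.5,0],[0,0,-0.18]],[[0.5,5.5,0],[0,0,-0.18]],[[0.5,5.5,0],[0,0,-0.18]],[[0.5,5.5,0],[0,0,-0.18]],[[0.5,5.5,0],[0,0,-0.18]],[[0.5,5.5,0],[0,0,-0.18]],[[0.5,5.5,0],[0,0,-0.18]]]' 0 >/dev/null; python3 st.py
python3 -m creep '[[[-20,0,0],[0,0,0]],[[0,0,-40],[0,0,0]],[[0,0,0],[0,0,0]]]' 0 >/dev/null
python3 - <<'E'
from h import *
mark(2)
p=vision.camera("side");cv2.imwrite("pics/s2.png",cv2.resize(p["image"][205:285,215:315],(750,600),interpolation=cv2.INTER_CUBIC))
for q,z in(("nut_center",.054),("strap_tip",.034)):
    for r in vision.place_of(p,q)[:2]: print(q,r["score"],ray(p,r["position"],z))
E
```

```text
t 24.2 toC mm [32.5 -0.6 -1.2] yaw 8.4 pos [0.4811 0.2156 0.0449] Ftool [-1.8 -0.2  0.2] j6 -2.87
mark 3 [0.5267 0.2174 0.058 ] r 14.0 angle rel strap deg -21.0
mark 3 [0.5259 0.2229 0.062 ] r 12.8 angle rel strap deg 2.0
nut_center 0.73 [0.50931625 0.21468053 0.054     ]
strap_tip 0.9 [0.57911713 0.22770511 0.034     ]
```

View pics/s2.png

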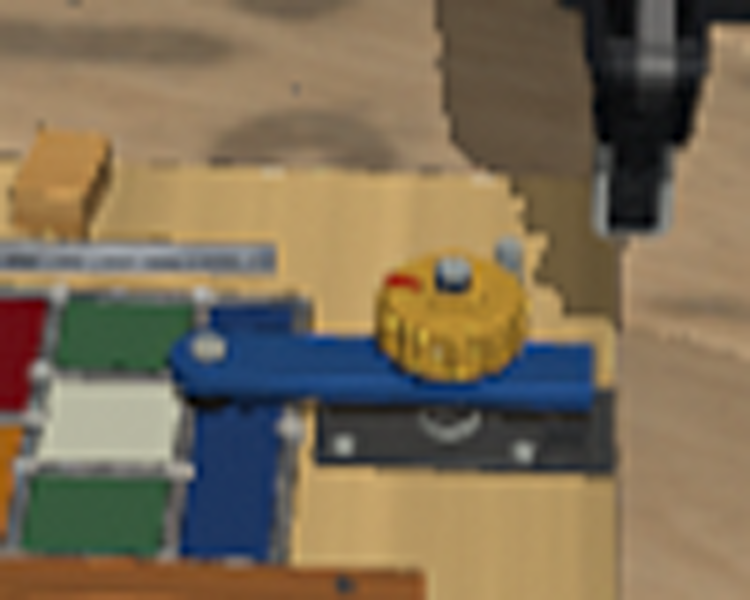

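The mark at crop (402,282) about the nut top at (453,290) again lies nearly along the strap. That puts the nut at about two turns, and the strap is still over the panel. Next I move over to the strap's left side.

```bash
sed -i 's/; mark()//' st.py
python3 -m creep '[[[0,-45,0],[0,0,0]],[[50,0,0],[0,0,0]],[[50,0,0],[0,0,0]],[[0,0,0],[0,0,0.03]],[[0,0,0],[0,0,0]]]' 0 >/dev/null; python3 st.py
```

```text
t 25.45 toC mm [-46.2  45.1  37.8] yaw 6.4 pos [0.5542 0.2711 0.0835] Ftool [-0.5 -0.1  1.1] j6 -2.8
```

```bash
python3 -m creep '[[[9,0,20],[0,0,0]],[[0,0,25],[0,0,0]],[[0,0,10],[0,0,0]],[[0,0,0],[0,0,0]],[[0,6,0],[0,0,0]],[[0,5,0],[0,0,0]],[[0,0,0],[0,0,0]]]' 0 >/dev/null; python3 st.py
python3 -m creep '[[[0,3,0],[0,0,0]],[[0,3,0],[0,0,0]],[[0,0,0],[0,0,0]]]' 0 >/dev/null; python3 st.py
```

```text
t 26.32 toC mm [-57.3  34.2 -15. ] yaw 6.5 pos [0.5663 0.2614 0.0311] Ftool [ 0.3 -0.3  0.5] j6 -2.82
t 26.7 toC mm [-56.8  28.4 -15.7] yaw 6.5 pos [0.5664 0.2557 0.0303] Ftool [ 0.2  0.7 -0. ] j6 -2.83
```

```bash
python3 -m creep '[[[0,0,2],[0,0,0]],[[2.9,7,0],[0,0,0.12]],[[2.9,7,0],[0,0,0.12]],[[2.9,7,0],[0,0,0.12]],[[2.9,7,0],[0,0,0.12]],[[0,0,0],[0,0,0]]]' 0 >/dev/null; python3 st.py; python3 - <<'E'
from h import *
p=vision.camera("side")
for q,z in(("strap_tip",.034),):
    for r in vision.place_of(p,q)[:2]:
        w=ray(p,r["position"],z);print(r["score"],w,np.degrees(np.arctan2(w[1]-.221,w[0]-.5132)))
cv2.imwrite("pics/s3.png",cv2.resize(p["image"][195:285,205:325],(800,600),interpolation=cv2.INTER_CUBIC))
E
```

```text
t 27.45 toC mm [-56.5  28.3 -17.8] yaw -20.9 pos [0.5761 0.2273 0.0282] Ftool [ 0.6 -0.1 -0. ] j6 -2.4
0.75 [0.5713033  0.20123972 0.034     ] -18.782596001057296
```

View pics/s3.png

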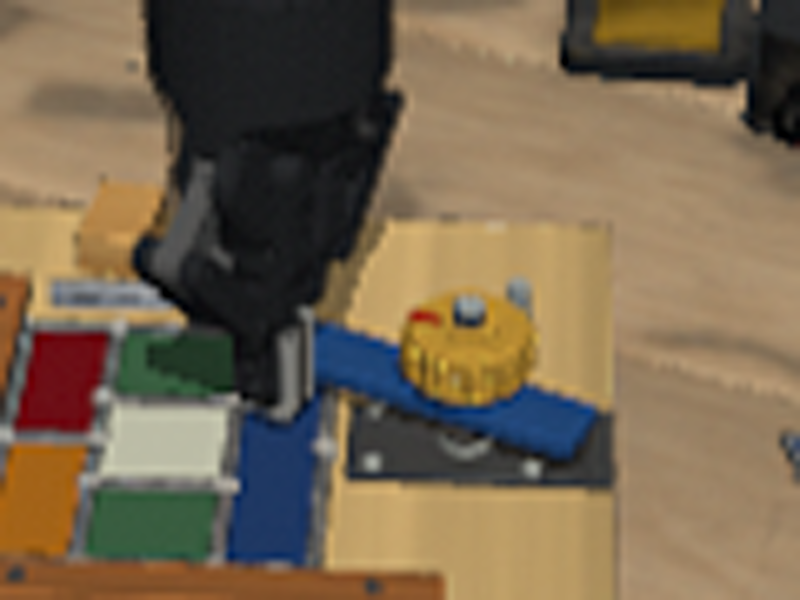

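The strap has swung about 27°, the nut mark at crop (425,317) hasn't moved, and the panel is in place. I'll carry on round the arc.

```bash
python3 -m creep '[[[2.9,7,0],[0,0,0.12]],[[2.9,7,0],[0,0,0.12]],[[2.9,7,0],[0,0,0.12]],[[2.9,7,0],[0,0,0.12]],[[2.9,7,0],[0,0,0.12]],[[2.9,7,0],[0,0,0.12]],[[2.9,7,0],[0,0,0.12]],[[2.9,7,0],[0,0,0.12]],[[0,0,0],[0,0,0]]]' 0 >/dev/null; python3 st.py
python3 -m creep '[[[1.5,3.5,0],[0,0,0.06]],[[1.5,3.5,0],[0,0,0.06]],[[0,0,0],[0,0,0]]]' 0 >/dev/null; python3 st.py
```

```text
t 28.68 toC mm [-55.8  27.5 -17.6] yaw -75.9 pos [0.5535 0.1736 0.0284] Ftool [-0.8 -0.8  0.8] j6 -1.51
t 29.05 toC mm [-55.5  27.6 -17.6] yaw -82.7 pos [0.5476 0.1695 0.0284] Ftool [ 0.3 -0.8 -0.3] j6 -1.4
```

```bash
for i in 1 2 3; do python3 -m creep '[[[0,1,0],[0,0,0]],[[0,0,0],[0,0,0]]]' 0 >/dev/null; python3 st.py; done
```

```text
t 29.3 toC mm [-55.6  26.8 -17.7] yaw -82.8 pos [0.5467 0.1692 0.0284] Ftool [ 0.4 -1.6 -0.4] j6 -1.4
t 29.55 toC mm [-55.7  25.6 -17.6] yaw -82.9 pos [0.5455 0.1689 0.0284] Ftool [ 1.4 -1.7  0.2] j6 -1.4
t 29.8 toC mm [-55.7  24.6 -17.6] yaw -82.9 pos [0.5445 0.1687 0.0284] Ftool [ 0.1 -1.2 -0.6] j6 -1.39
```

```bash
for i in 1 2 3 4; do python3 -m creep '[[[0,1,0],[0,0,0]],[[0,0,0],[0,0,0]]]' 0 >/dev/null; python3 st.py; done
```

```text
t 30.05 toC mm [-55.7  24.2 -17.5] yaw -82.9 pos [0.5442 0.1687 0.0285] Ftool [ 0.9 -2.4 -1.2] j6 -1.39
t 30.3 toC mm [-55.7  23.9 -17.4] yaw -82.9 pos [0.5438 0.1687 0.0287] Ftool [ 1.4 -4.5  1.5] j6 -1.39
t 30.55 toC mm [-55.6  23.6 -17.1] yaw -82.9 pos [0.5436 0.1688 0.029 ] Ftool [ 0.5 -6.8  1.1] j6 -1.39
t 30.8 toC mm [-55.5  23.4 -16.9] yaw -82.9 pos [0.5434 0.1688 0.0292] Ftool [ 1.4 -7.4  1.9] j6 -1.39
```

Against the pin. I'll back off, lift away and check.

```bash
python3 -m creep '[[[0,-6,0],[0,0,0]],[[0,-8,0],[0,0,0]],[[0,0,-40],[0,0,0]],[[0,0,-50],[0,0,0]],[[-10,-50,-30],[0,0,0]],[[0,-50,0],[0,0,0]],[[0,-50,0],[0,0,0]],[[0,0,0],[0,0,0]]]' 0 >/dev/null; python3 st.py; python3 - <<'E'
from h import *
p=vision.camera("side");a=cv2.resize(p["image"][195:295,205:325],(400,333),interpolation=cv2.INTER_CUBIC)
for r in vision.place_of(p,"strap_tip")[:2]:
    w=ray(p,r["position"],.034);print(r["score"],w,np.degrees(np.arctan2(w[1]-.221,w[0]-.5132)))
mark(2)
p=vision.camera("top");b=cv2.resize(p["image"][140:250,160:292],(400,333),interpolation=cv2.INTER_CUBIC)
for q in("panel","beech_block","came_offcut"):
    for r in vision.place_of(p,q)[:2]: print(q,r["position"],r["score"])
cv2.imwrite("pics/f.png",cv2.hconcat([a,b]))
E
```

```text
t 31.8 toC mm [-45.8 185.5  98.1] yaw -82.9 pos [0.7035 0.1985 0.1431] Ftool [-1.  -0.1  1.1] j6 -1.42
0.5 [0.51651302 0.14969804 0.034     ] -87.33968562793291
mark 3 [0.5259 0.2229 0.062 ] r 12.8 angle rel strap deg 2.0
```

View pics/f.png

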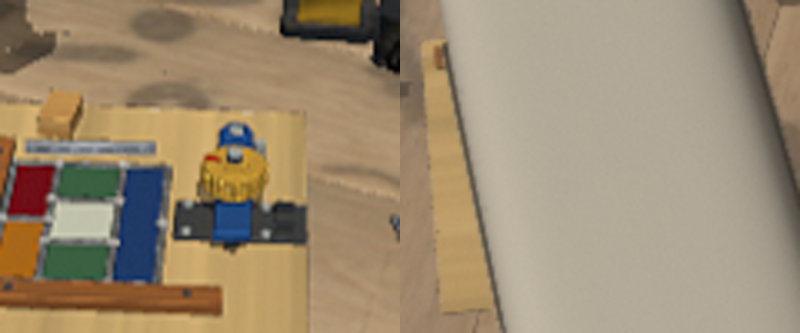

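In the side view the strap points straight away along the board (pad end at crop (237,135)), parked. The nut mark at (210,158) is unchanged, and the panel, block and came are where they were. The top view shows only the arm.

```bash
python3 -c "
from h import *
print(workorder.job_done())"
```

```text
the job is handed in; nothing more can be done
None
```

The nut is backed off about two turns, the strap rests against its parking pin, and the panel and other things I could see are where they were; the job is handed in at about 32 s, with no verdict returned.

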